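Load a sanding block into the spring-lift dispenser

ROBOT

A 6-joint arm with a two-finger parallel gripper is mounted at the origin on a cart in front of the work surface, level with it; the furniture and walls round the work are solid. World frame = base frame: x ahead of the robot, y to its left, z up, the work surface at z = 0. Lengths are in m, angles in rad, forces in N, time in s.
With the tool pointing down it reaches from about 0.3 to 0.775 m from the base axis. Payload 14.6 kg.
Tool frame: the origin (TCP) lies midway between the tips of the shut fingers; the grasp point (between the pads) lies 19 mm behind it; z points along the fingers, y is the direction in which the jaws open and shut (so a half turn about z gives the same grasp; the last joint's range is limited). The gripper opens to 94 mm and grips with 3 to 60 N. Pads are 16 mm wide; open, the fingers measure 119 mm over their backs; the gripper's body (75 mm by 177 mm) begins 78 mm behind the grasp point.
Start: joints at [-1.176, 0.3, 1.521, -0, 1.321, -0.067], TCP at [0.245, -0.492, 0.205] pointing down, gripper open.
Joint ranges: [-3.03, 3.03], [-0.79, 2.21], [0.23, 2.52], [-1.04, 4.18], [0, 3.07], [-2.55, 2.55]. Speed limits (rad/s): [2.22, 2.22, 2.57, 3.14, 3.14, 3.14].

INTERFACE

Orientations are given as a 3x3 rotation matrix whose columns are the frame's x, y, z axes.
In Python, from workcell import bot gives the robot as it stands.
- The arm moves only by the shell command python3 -m handwheel 'ROWS' [OPENING] [FORCE]. ROWS is JSON, a list of rows, each a list of 2 entries, a list of its own where there are three numbers: the shift along the tool's x, y, z in m, then the turn about the tool's z in rad. A call has 1 to 8 rows; each row is the pose to reach, as a shift and turn from the pose commanded when the call began, along the tool's axes at that moment; what a row does not reach only later rows make up. A row lasts 1/10 s, in which the tool goes at most 50 mm and 8.59 degrees, less where a joint would pass 70% of its speed; a pose out of reach is approached as far as the arm can. A call with a gripper value outside its range is refused whole. OPENING is the closure, from -1 (fully open) to 1 (shut), set as the call begins (- or left out, the last holds). The fingers move at their own pace and stop on an object; FORCE is the grip in N (left out, the last holds). Time passes only in rows, so rows that repeat a pose let the fingers close. It gives the time, the measured TCP pose, the force and the opening at its end, in the units of the state.
- bot.state(): the state, without advancing time (a new reading comes with each control period).
- bot.camera(name): name is "scene" or "top" or "wrist"; returns the picture (420x560x3 uint8, red, green, blue); there is no depth.
- bot.get_calibration(name): a dict with "mtx" (3x3 intrinsics, pixels), "xyz" and "rotation" of the camera in the world; the wrist camera has in their place "tool_from_camera" (4x4, takes a point from camera to tool coordinates, whose origin is the TCP and whose axes are the flange's). Camera axes: x right, y down, z forward; pixel columns grow to the right and rows downward; lengths in m; the calibration is good to about 2 mm. A picture is of the moment at which its call begins: read the wrist's pose just before it. get_calibration takes no time and is no camera call.
- bot.close_job(): hands the job in, once; it reports no verdict.
The state is a dict: "t": time; "qpos": joint angles; "joint_velocities": joint speeds; "joint_efforts": joint torques, N m; "tcp_pos": TCP position; "tcp_rot": TCP orientation; "wrist_force": force on the tool from outside, world axes, zero at the start; "ft_torque": the same for the moment, N m; "width": opening from 0.0 (shut) to 1.0 (fully open).
Only numpy, scipy, OpenCV 4.12 (cv2) and the standard library are available. Lean on these libraries where they do the work, as an engineer would, in place of code of your own. Each camera call takes 0.05 s, during which the arm holds its last target.

TASK

Put the loose cork sanding block into the spring-lift dispenser: lay it flat, the same way up as it lies now, lengthwise between the guides on top of the block already in there. Press it straight down against the spring until the catches at both ends snap out over its top, then let go, so that both blocks stay held down, level, under the catches.

Things in the scene. Friction and masses are not known exactly. Their poses are not given: they have to be found in the camera images.
- spare_block: Loose cork sanding block, tan, reddish-brown abrasive paper under it: 62 mm wide (x), 113 long (y), 31 high, 80 g. It lies flat on the worktop beside a dark red-brown hardwood offcut (40x130x30 mm) and a flat tape roll (96 mm across), in any order. Origin: centre of its underside, z up.
- dispenser: Fixed; wooden plinth 110 (x) by 224 (y) by 40 mm high; smooth aluminium guides round a well 78 (x) by 130 (y), blocks lie along y. Origin: centre of plinth's underside, on the well's axis. Guides upright to z 150 mm, flared out 14 mm to the top at z 182. Long sides open over the middle 90 mm, for fingers. At each y end a spring catch, 25 mm into the well, underside at z 120, sloped above to z 150.
- loaded_block: A like block (62x113x31 mm) already in the dispenser, its top under the catches at dispenser z 120 mm. Origin: centre of its underside. A block laid in above it rests on the catch slopes, underside about z 137, top 168; pressed (up to 20 N) it pushes the catches aside, and they snap out over it once its top is below z 120. The pile can go some 8 mm lower, to a stop.
- platform (a joint): Depth (m, positive down) to which the sprung platform under the pile has sunk: about 0 with one block under the catches, 0.031 with two, stop at 0.040. Its spring pushes up with about 6 N at 0 and 9 N at 0.031, lifting the pile against the catches.
Mind the look-alikes: they are no part of the job. Leave any blue look-alike of the spare_block alone. Leave any blue look-alike of the loaded_block alone.

How it is judged:
At the end, for the whole second after the job is handed in: Loose block under both catches: underside 83 to 93 mm above the dispenser's origin, centred within 16 mm, level within 7 and lengthwise within 11 degrees; the first block beneath it (underside below 63 mm, within 16 mm of centre); platform sunk 26 to 37 mm; both at rest (z of spare_block in the frame of dispenser between 0.083 and 0.093 m and horizontal distance between each of spare_block, loaded_block and dispenser below 0.016 m and angle between spare_block's own z axis and vertical below 0.12 rad and angle between the y axis of spare_block and the y axis of dispenser, either way round below 0.2 rad and z of loaded_block in the frame of dispenser below 0.063 m and value of joint platform between 0.026 and 0.037 m and linear speed of each of spare_block, loaded_block below 0.02 m/s); the robot touches nothing.
It also fails if it takes over 45 s, if anything falls off the work surface, if the arm or the gripper's body presses on something with over 40 N, if the wrist force passes 120 N, or if a joint passes its speed limit or range.

## Working session

There is one attempt and no reset: what is moved stays moved. The work goes in short steps, Python scripts to look and compute and a shell command to move; the robot and the scene stay as the last step left them, time stands still between calls to the robot, and variables do not carry over. Pictures are saved under pics/ and viewed, and the job is handed in when it is done.

```bash
ls; mkdir -p pics
python3 - <<'E'
from workcell import bot
import cv2
s=bot.state();print(s)
for n in("scene","top","wrist"):
    cv2.imwrite(f"pics/{n}0.png",bot.camera(n)[:,:,::-1]); c=bot.get_calibration(n); print(n,c)
E
```

```text
pics
{'t': 0.0, 'qpos': array([-1.17561045e+00,  3.00491048e-01,  1.52162529e+00, -1.21842214e-05,
        1.32068456e+00, -6.65732738e-02]), 'joint_velocities': array([-0.00080564,  0.00093557, -0.0003106 ,  0.0002156 , -0.00146354,
        0.00077414]), 'joint_efforts': array([-3.78014665e-04, -5.31809378e+01, -3.52739060e+01,  7.07588461e-02,
        2.43675703e-02, -5.70044585e-05]), 'tcp_pos': array([ 0.24493839, -0.49213749,  0.20485669]), 'tcp_rot': array([[ 8.95268810e-01,  4.45526128e-01, -4.76045341e-04],
       [ 4.45526377e-01, -8.95268124e-01,  1.11057545e-03],
       [ 6.86021583e-05, -1.20635431e-03, -9.99999270e-01]]), 'wrist_force': array([-0.03499517,  0.00520416,  1.15848981]), 'ft_torque': array([0.01382788, 0.00592313, 0.01363288]), 'width': 1.0037492099781313}
scene {'mtx': array([[486.19417249,   0.        , 284.23167196],
       [  0.        , 486.19417249, 202.41427341],
       [  0.        ,   0.        ,   1.        ]]), 'xyz': array([0.26677881, 0.73143376, 1.06847972]), 'rotation': array([[-0.89992519, -0.34771323,  0.26311626],
       [-0.43583905,  0.69
[... 279 characters left out ...]
69110653]), 'rotation': array([[ 0.01228941, -0.99512285,  0.0978748 ],
       [-0.99989854, -0.01152499,  0.00837172],
       [-0.00720288, -0.09796775, -0.99516352]])}
wrist {'mtx': array([[292.93468027,   0.        , 274.08902192],
       [  0.        , 292.93468027, 207.20335848],
       [  0.        ,   0.        ,   1.        ]]), 'tool_from_camera': array([[ 1.59265759e-03, -9.72153738e-01, -2.34338586e-01,
         6.72907230e-02],
       [ 9.99998690e-01,  1.61626583e-03,  9.13065101e-05,
        -3.26593900e-04],
       [ 2.89989485e-04, -2.34338424e-01,  9.72155038e-01,
        -1.78926331e-01],
       [ 0.00000000e+00,  0.00000000e+00,  0.00000000e+00,
         1.00000000e+00]])}
```

View pics/scene0.png

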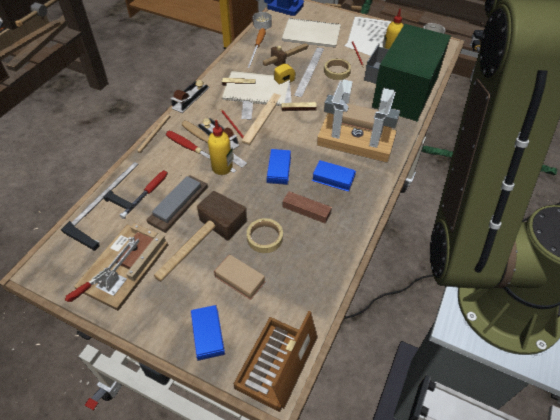

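View pics/top0.png

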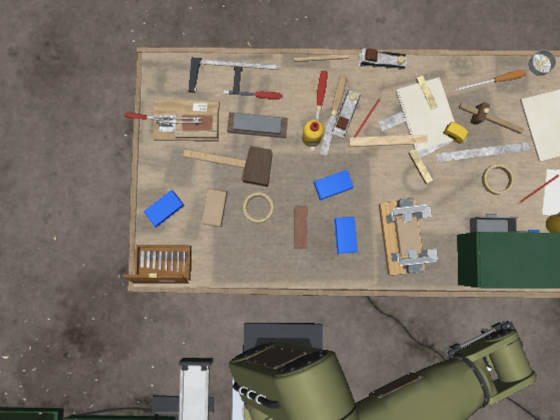

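View pics/wrist0.png

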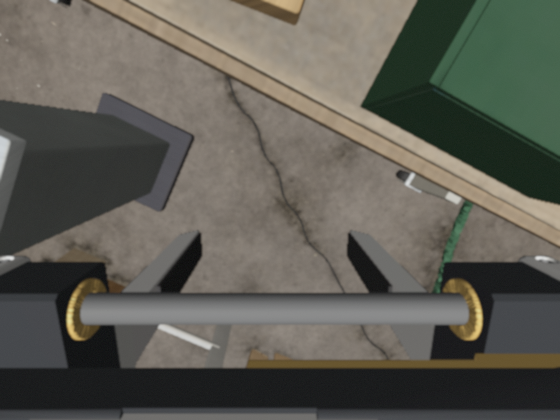

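```bash
cat > h.py <<'E'
import numpy as np,cv2
from workcell import bot
def ray(cal,uv,T=None):
    K=cal["mtx"]; d=np.linalg.inv(K)@np.array([uv[0],uv[1],1.])
    if T is None: return cal["xyz"],cal["rotation"]@d
    return T[:3,3],T[:3,:3]@d
def atz(cal,uv,z,T=None):
    o,d=ray(cal,uv,T); return o+d*(z-o[2])/d[2]
def tri(rays):
    A=np.zeros((3,3));b=np.zeros(3)
    for o,d in rays:
        d=d/np.linalg.norm(d);P=np.eye(3)-np.outer(d,d);A+=P;b+=P@o
    p=np.linalg.solve(A,b); return p,[np.linalg.norm((np.eye(3)-np.outer(d,d)/(d@d))@(p-o)) for o,d in rays]
def wT(s):
    M=np.eye(4);M[:3,:3]=s["tcp_rot"];M[:3,3]=s["tcp_pos"]
    return M@bot.get_calibration("wrist")["tool_from_camera"]
def crop(im,x0,y0,x1,y1,k,fn):
    c=cv2.resize(im[y0:y1,x0:x1],None,fx=k,fy=k,interpolation=cv2.INTER_CUBIC)
    cv2.imwrite(fn,c)
def proj(cal,p,T=None):
    if T is None: R=cal["rotation"];o=cal["xyz"]
    else: R=T[:3,:3];o=T[:3,3]
    q=cal["mtx"]@(R.T@(np.asarray(p)-o)); return q[:2]/q[2]
E
python3 - <<'E'
from h import *
a=cv2.imread("pics/top0.png");b=cv2.imread("pics/scene0.png")
t1=a[170:290,180:300];t2=a[185:285,365:465];s1=b[235:315,195:285];s2=b[65:165,305:405]
r=lambda i:cv2.resize(i,(380,290) if 0 else (390,295),interpolation=cv2.INTER_CUBIC)
def lab(i):return r(i)
cv2.imwrite("pics/crops0.png",np.vstack([np.hstack([cv2.resize(a[180:240,180:260],(390,292),interpolation=2),cv2.resize(b[240:310,195:288],(390,292),interpolation=2)]),np.hstack([cv2.resize(a[190:283,350:474],(390,292),interpolation=2),cv2.resize(b[70:166,295:423],(390,292),interpolation=2)])]))
E
```

```text
(no output)
```

View pics/crops0.png

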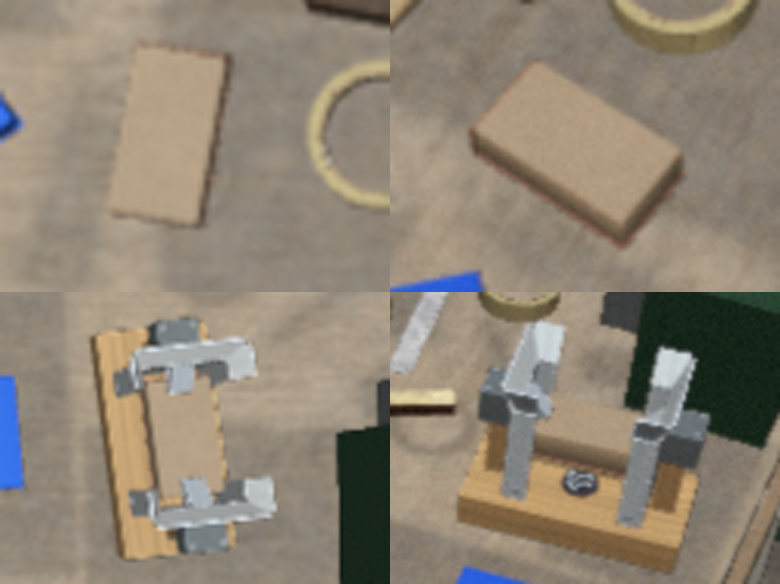

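Run:
```python
from h import *
ct=bot.get_calibration("top");cs=bot.get_calibration("scene")
T=[(140,43),(228,55),(201,225),(108,213)];S=[(232,232),(83,132),(147,63),(292,157)]
# correspondences: determine by z-plane
tt=[np.array([180+x/4.875,180+y/4.867]) for x,y in T]; ss=[np.array([195+x/4.194,240+y/4.17]) for x,y in S]
for u in tt: print("top",u.round(1),atz(ct,u,.031).round(4))
for u in ss: print("scn",u.round(1),atz(cs,u,.031).round(4))
for u in tt:
    p=min((tri([ray(ct,u),ray(cs,v)]) for v in ss),key=lambda r:sum(r[1])); print(p)
print("plinth")
for x,y in [(93,335),(121,557),(236,548),(205,322)]:
    u=(350+x/3.145,190+(y-292)/3.14); print(np.round(u,1),atz(ct,u,.04).round(4))
for x,y in [(180,390),(195,482)]:
    u=(350+x/3.145,190+(y-292)/3.14); print("catch",np.round(u,1),atz(ct,u,.12).round(4))
for x,y in [(458,518),(675,567),(696,470)]:
    u=(295+(x-390)/3.047,70+(y-292)/3.04); print("sc",np.round(u,1),atz(cs,u,.0 if y>515 else .04).round(4))
for x,y in [(460,492),(680,543)]:
    u=(295+(x-390)/3.047,70+(y-292)/3.04); print("sc",np.round(u,1),atz(cs,u,.04).round(4))
```

```text
top [208.7 188.8] [0.6741 0.2435 0.031 ]
top [226.8 191.3] [0.6669 0.1866 0.031 ]
top [221.2 226.2] [0.557  0.2015 0.031 ]
top [202.2 223.8] [0.564  0.2612 0.031 ]
scn [250.3 295.6] [0.5652 0.2676 0.031 ]
scn [214.8 271.7] [0.6741 0.2486 0.031 ]
scn [230.1 255.1] [0.6645 0.1906 0.031 ]
scn [264.6 277.6] [0.5571 0.2095 0.031 ]
(array([0.67601801, 0.24489102, 0.02364591]), [np.float64(0.0010480526998235301), np.float64(0.0010480526998232964)])
(array([0.66745756, 0.18713457, 0.02421297]), [np.float64(0.00035435867276079416), np.float64(0.00035435867276085504)])
(array([0.55902474, 0.20327426, 0.01939679]), [np.float64(0.001375528669832319), np.float64(0.0013755286698323777)])
(array([0.56616367, 0.26315851, 0.02206757]), [np.float64(0.0016714196104069207), np.float64(0.0016714196104072516)])
plinth
[379.6 203.7] [ 0.6324 -0.2902  0.04  ]
[388.5 274.4] [ 0.4147 -0.316   0.04  ]
[425.  271.5] [ 0.4248 -0.428   0.04  ]
[415.2 199.6] [ 0.6466 -0.4008  0.04  ]
catch [407.2 221.2] [ 0.5729 -0.3563  0.12  ]
catch [412.  250.5] [ 0.487  -0.3692  0.12  ]
sc [317.3 144.3] [ 0.6358 -0.3     0.    ]
sc [388.5 160.5] [ 0.4145 -0.3333  0.    ]
sc [395.4 128.6] [ 0.4328 -0.4338  0.04  ]
sc [318.  135.8] [ 0.6349 -0.2962  0.04  ]
sc [390.2 152.6] [ 0.4148 -0.3266  0.04  ]
```

The candidates for the spare block, by top-view pixel, are the blue blocks at (164,208), (333,184) and (346,235), and the tan block at (214,208). The tan one is the match: it has red-brown paper on its lower edge and measures about 60x111 mm at roughly (0.616, 0.225). The enlarged crop confirms it. The dispenser sits at about (0.53, -0.36) with its long axis at about 7°. The loaded block in it is also tan.

Next I'll look at the dispenser with the wrist camera.

```bash
python3 -m handwheel '[[[0,0,-0.04],0],[[0,0,-0.08],0],[[0.03,0,-0.11],0.06],[[0.06,-0.01,-0.14],0.12],[[0.1,-0.01,-0.165],0.18],[[0.14,-0.02,-0.18],0.24],[[0.18,-0.025,-0.19],0.3],[[0.22,-0.027,-0.195],0.34]]' -1 && python3 -m handwheel '[[[0,0,0],0],[[0,0,0],0],[[0,0,0],0]]'
python3 - <<'E'
from h import *
s=bot.state();im=bot.camera("wrist")[:,:,::-1];cv2.imwrite("pics/w1.png",im);np.save("w1.npy",wT(s));print(s["t"],s["tcp_pos"],s["tcp_rot"],s["qpos"])
E
```

```text
t: 0.95
tcp_pos: [0.4312, -0.3689, 0.4016]
tcp_rot: [[0.993, 0.119, 0.001], [0.119, -0.993, -0.001], [0.001, 0.001, -1.0]]
wrist_force: [0.5, -0.1, -0.0]
width: 0.997
t: 1.25
tcp_pos: [0.4293, -0.3707, 0.4001]
tcp_rot: [[0.993, 0.121, -0.001], [0.121, -0.993, 0.0], [-0.0, -0.0, -1.0]]
wrist_force: [-0.5, 0.4, 0.2]
width: 0.998
1.25 [ 0.42927997 -0.37068785  0.40013124] [[ 9.92630148e-01  1.21182166e-01 -5.21346745e-04]
 [ 1.21182323e-01 -9.92630226e-01  2.80306472e-04]
 [-4.83536392e-04 -3.41418664e-04 -9.99999825e-01]] [-7.76781355e-01  2.83819025e-01  1.10147845e+00 -1.68458160e-04
  1.75686348e+00  6.72503027e-01]
```

View pics/w1.png

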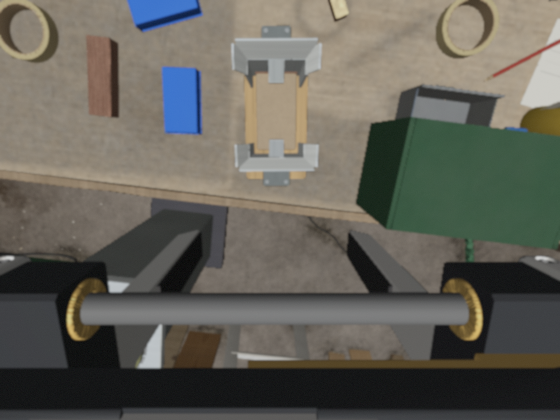

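```bash
python3 -m handwheel '[[[0.0,-0.05,0],0],[[0.02,-0.08,0],0],[[0.02,-0.08,0],0],[[0.02,-0.08,0],0],[[0.02,-0.08,0],0]]'
python3 - <<'E'
from h import *
s=bot.state();im=bot.camera("wrist")[:,:,::-1];cv2.imwrite("pics/w2.png",im);np.save("w2.npy",wT(s));print(s["tcp_pos"])
T1=np.load("w1.npy");T2=wT(s);c=bot.get_calibration("wrist");p=np.array([.53,-.36,.1]);print(proj(c,p,T1),proj(c,p,T2))
a=cv2.imread("pics/w1.png")
x,y=[int(v) for v in proj(c,p,T2)];print(x,y)
L=cv2.resize(a[15:195,216:336],(400,600),interpolation=2);R=cv2.resize(im[15:195,x-60:x+60],(400,600),interpolation=2)
cv2.imwrite("pics/wc.png",np.hstack([L,R]))
E
```

```text
t: 1.8
tcp_pos: [0.4395, -0.2894, 0.4003]
tcp_rot: [[0.993, 0.12, -0.0], [0.12, -0.993, -0.0], [-0.0, -0.0, -1.0]]
wrist_force: [0.4, -0.7, -0.2]
width: 1.005
[ 0.4395449  -0.28939498  0.40030949]
[275.41761024 114.03380466] [325.58992047 127.40675215]
325 127
```

View pics/wc.png

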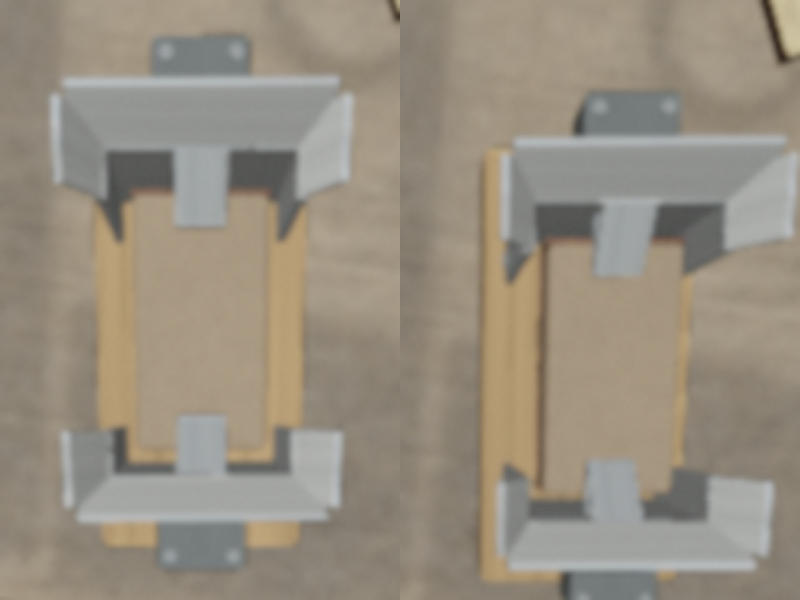

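Run:
```python
from h import *
T1=np.load("w1.npy");T2=np.load("w2.npy");c=bot.get_calibration("wrist")
k=10/3
F={"flTL":((63,80),(113,140)),"flTR":((338,78),(387,138)),"flBL":((80,520),(110,568)),"flBR":((327,518),(355,568)),
"cTL":((175,227),(193,275)),"cTR":((226,227),(242,276)),"cBL":((177,415),(187,460)),"cBR":((226,415),(237,460)),
"lbBL":((135,452),(141,490)),"lbBR":((268,452),(272,497)),"lbTL":((133,190),(143,240)),"lbTR":((270,190),(285,240))}
P={}
for n,(a,b) in F.items():
    u=(216+a[0]/k,15+a[1]/k);v=(265+b[0]/k,67-40-12+b[1]/k)
    p,e=tri([ray(c,u,T1),ray(c,v,T2)]);P[n]=p;print(n,p.round(4),np.round(e,4))
m=lambda *q:np.mean([P[i] for i in q],0)
print("flare",m("flTL","flTR","flBL","flBR"),"catch",m("cTL","cTR","cBL","cBR"),"lb",m("lbBL","lbBR","lbTL","lbTR"))
for g in(("flTL","flTR","flBL","flBR"),("cTL","cTR","cBL","cBR"),("lbTL","lbTR","lbBL","lbBR")):
    d=m(g[0],g[1])-m(g[2],g[3]);print(np.degrees(np.arctan2(d[1],d[0])),np.linalg.norm(d[:2]))
# plane-based from view 1
for z,ns in((.182,("flTL","flTR","flBL","flBR")),(.12,("cTL","cTR","cBL","cBR")),(.12,("lbTL","lbTR","lbBL","lbBR"))):
    for T,i in((T1,0),(T2,1)):
        q=[]
        for n in ns:
            a=F[n][i];u=((216,265)[i]+a[0]/k,15+(0,0)[i]+a[1]/k);q.append(atz(c,u,z,T))
        q=np.array(q);d=q[0]+q[1]-q[2]-q[3];print(z,i,q.mean(0).round(4),np.degrees(np.arctan2(d[1],d[0])).round(2),np.linalg.norm(d[:2])/2,np.linalg.norm(q[0]-q[1]))
```

```text
flTL [ 0.6057 -0.3     0.18  ] [0. 0.]
flTR [ 0.6175 -0.4002  0.1846] [0.0001 0.0001]
flBL [ 0.445  -0.3217  0.1795] [0.0002 0.0002]
flBR [ 0.4581 -0.4213  0.1825] [0.0002 0.0002]
cTL [ 0.5696 -0.345   0.1257] [0.0003 0.0003]
cTR [ 0.5725 -0.3669  0.123 ] [0. 0.]
cBL [ 0.4906 -0.3552  0.125 ] [0. 0.]
cBR [ 0.4935 -0.3771  0.1288] [0.0001 0.0001]
lbBL [ 0.4725 -0.3376  0.1135] [0.0013 0.0013]
lbBR [ 0.4787 -0.399   0.1167] [0.0004 0.0004]
lbTL [ 0.5858 -0.3233  0.1022] [0.0005 0.0005]
lbTR [ 0.5904 -0.384   0.1186] [0.0001 0.0001]
flare [ 0.53159761 -0.36079252  0.18162895] catch [ 0.53154019 -0.36104504  0.12565075] lb [ 0.53184727 -0.36098485  0.11273402]
7.615947891035237 0.16146362820821125
7.391148077244958 0.07964273819449734
7.44476313605972 0.11342213679223463
0.182 0 [ 0.5317 -0.361   0.182 ] 7.58 0.1613897898460917 0.10099539685655388
0.182 1 [ 0.5317 -0.3609  0.182 ] 7.47 0.16140625941035314 0.10196952568597689
0.12 0 [ 0.5318 -0.361   0.12  ] 7.47 0.0803656601725731 0.022374235164868084
0.12 1 [ 0.5319 -0.3621  0.12  ] 7.77 0.080625024080588 0.021764536617776244
0.12 0 [ 0.531  -0.3614  0.12  ] 7.16 0.11204515227005576 0.059608155142537506
0.12 1 [ 0.5313 -0.3601  0.12  ] 7.73 0.11077163179442144 0.0625034364292115
```

```bash
python3 -m handwheel '[[[0.02,-0.05,0],0],[[0.035,-0.1,0.0],0],[[0.05,-0.15,0],0],[[0.065,-0.195,0.01],0],[[0.08,-0.24,0.02],0],[[0.095,-0.285,0.03],0],[[0.11,-0.33,0.04],0],[[0.12,-0.37,0.05],0]]' && python3 -m handwheel '[[[0.005,-0.05,0],0.07],[[0.01,-0.1,0],0.14],[[0.02,-0.147,0],0.21],[[0.02,-0.147,0],0.279],[[0.02,-0.147,0],0.279],[[0.02,-0.147,0],0.279],[[0.02,-0.147,0],0.279]]'
python3 - <<'E'
from h import *
s=bot.state();im=bot.camera("wrist")[:,:,::-1];cv2.imwrite("pics/w3.png",im);np.save("w3.npy",wT(s));print(s["tcp_pos"],s["tcp_rot"])
E
```

```text
t: 2.65
tcp_pos: [0.5147, 0.0948, 0.3497]
tcp_rot: [[0.993, 0.121, -0.0], [0.121, -0.993, -0.0], [-0.0, 0.0, -1.0]]
wrist_force: [-0.3, -0.1, 0.3]
width: 1.003
t: 3.35
tcp_pos: [0.5166, 0.2406, 0.3506]
tcp_rot: [[0.988, -0.157, 0.0], [-0.157, -0.988, -0.0], [0.0, -0.0, -1.0]]
wrist_force: [0.7, -0.0, -0.2]
width: 1.004
[0.51663516 0.24062033 0.35058841] [[ 9.87637041e-01 -1.56757905e-01  1.86583913e-04]
 [-1.56757906e-01 -9.87637058e-01 -6.84361981e-06]
 [ 1.85349979e-04 -2.24894911e-05 -9.99999983e-01]]
```

View pics/w3.png

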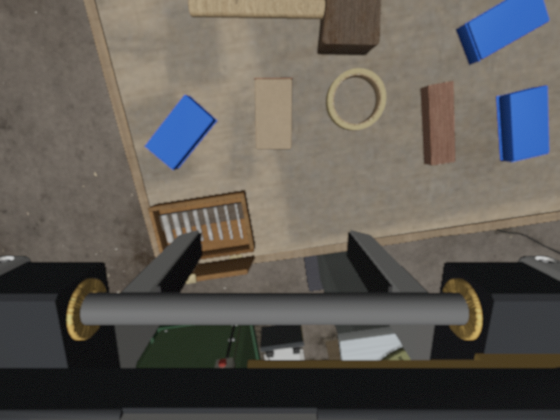

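View pics/w2.png

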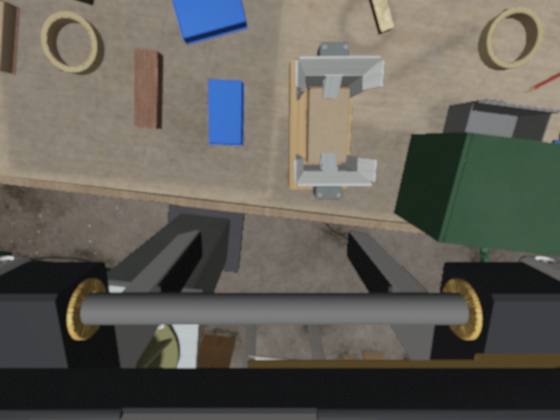

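```bash
python3 - <<'E'
from h import *
T1=np.load("w1.npy");T2=np.load("w2.npy");T3=np.load("w3.npy");c=bot.get_calibration("wrist")
for a,b in (((412,118),(470,133)),((387,227),(440,243)),((372,123),(414,134))):
    print("box",tri([ray(c,a,T1),ray(c,b,T2)]))
im=cv2.imread("pics/w3.png");crop(im,236,55,316,170,5,"pics/w3c.png")
E
python3 -m handwheel '[[[0.01,0.01,0.04],0],[[0.01,0.02,0.08],0],[[0.01,0.02,0.11],0],[[0.01,0.02,0.13],0],[[0.01,0.02,0.13],0],[[0.01,0.02,0.13],0],[[0.01,0.02,0.13],0]]'
python3 - <<'E'
from h import *
s=bot.state();im=bot.camera("wrist")[:,:,::-1];cv2.imwrite("pics/w4.png",im);np.save("w4.npy",wT(s));print(s["tcp_pos"])
E
```

```text
box (array([ 0.54214475, -0.53960729,  0.17629873]), [np.float64(0.000428398889094599), np.float64(0.00042839888909435215)])
box (array([ 0.38949663, -0.53644722,  0.18117335]), [np.float64(0.002078411202846157), np.float64(0.002078411202846048)])
box (array([ 0.542028  , -0.5374334 ,  0.02027122]), [np.float64(0.00022634915146112165), np.float64(0.00022634915146082645)])
t: 4.1
tcp_pos: [0.5236, 0.2205, 0.2222]
tcp_rot: [[0.988, -0.157, 0.002], [-0.157, -0.988, 0.001], [0.002, -0.001, -1.0]]
wrist_force: [0.0, -0.3, 0.4]
width: 1.001
[0.52360724 0.22049829 0.22215027]
```

View pics/w3c.png

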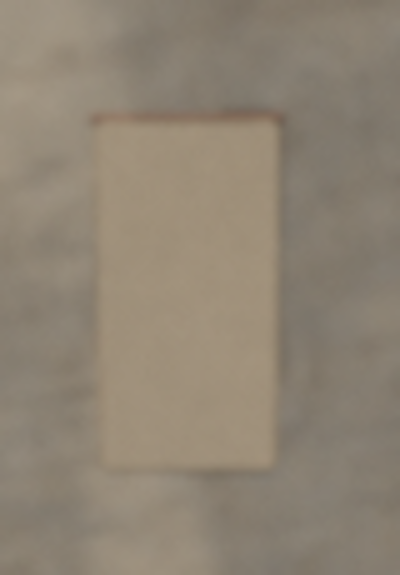

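View pics/w4.png

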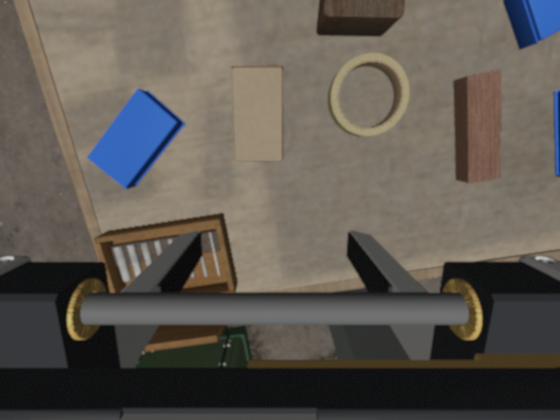

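Run:
```python
from h import *
im=cv2.imread("pics/w4.png");crop(im,212,50,304,175,4,"pics/w4c.png")
```

```text
(no output)
```

View pics/w4c.png

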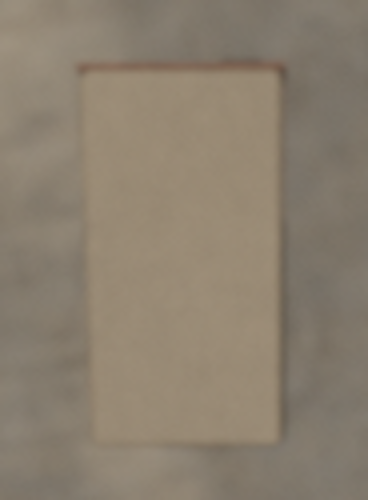

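Run:
```python
from h import *
T3=np.load("w3.npy");T4=np.load("w4.npy");c=bot.get_calibration("wrist")
A=np.array([(97,121),(278,121),(274,468),(103,468)])/5+[236,55];B=np.array([(84,70),(280,70),(278,441),(93,441)])/4+[212,50]
for a,b in zip(A,B):print(tri([ray(c,a,T3),ray(c,b,T4)]))
for T,Q in((T3,A),(T4,B)):
  for z in(.031,.025):
    q=np.array([atz(c,u,z,T) for u in Q]);d=q[0]+q[1]-q[2]-q[3];print(q.mean(0).round(4),np.degrees(np.arctan2(d[1],d[0])).round(2),np.linalg.norm(d)/2,np.linalg.norm(q[0]-q[1]),np.linalg.norm(q[3]-q[2]))
s=bot.state();R=s["tcp_rot"];print(R.T@(np.array([.6175,.225,.006])-s["tcp_pos"]))
```

```text
(array([0.67514707, 0.24569768, 0.03045126]), [np.float64(0.00021973734730712378), np.float64(0.0002197373473072427)])
(array([0.66525088, 0.18943934, 0.0357776 ]), [np.float64(0.00014580416981614086), np.float64(0.00014580416981604653)])
(array([0.55890539, 0.20517694, 0.014666  ]), [np.float64(0.0003793218525192912), np.float64(0.0003793218525194139)])
(array([0.56897768, 0.2621623 , 0.0340775 ]), [np.float64(0.0006692084975462084), np.float64(0.0006692084975460689)])
[0.6171 0.2257 0.031 ] -8.78 0.10786123408055931 0.057332858150048426 0.057115521827767336
[0.6175 0.2257 0.025 ] -8.78 0.10915939182692048 0.058022884502546175 0.05780293244132292
[0.6179 0.2257 0.031 ] -9.09 0.10714392953911477 0.057167020124683075 0.05788924263455047
[0.6183 0.226  0.025 ] -9.09 0.10888034636653986 0.058093491424972776 0.05882741855800146
[ 0.09169735 -0.0188542   0.21619595]
```

```bash
python3 -m handwheel '[[[0.045,-0.01,0.01],0],[[0.0916,-0.0196,0.03],0],[[0.0916,-0.0196,0.07],0],[[0.0916,-0.0196,0.11],0],[[0.0916,-0.0196,0.145],0],[[0.0916,-0.0196,0.165],0],[[0.0916,-0.0196,0.165],0],[[0.0916,-0.0196,0.165],0]]' -1 && python3 -m handwheel '[[[0,0,0.015],0],[[0,0,0.03],0],[[0,0,0.041],0],[[0,0,0.0505],0],[[0,0,0.0505],0],[[0,0,0.0505],0],[[0,0,0.0505],0]]'
python3 - <<'E'
from h import *
s=bot.state();print(s["tcp_pos"],s["wrist_force"]);cv2.imwrite("pics/w5.png",bot.camera("wrist")[:,:,::-1])
E
```

```text
t: 4.95
tcp_pos: [0.6172, 0.2258, 0.057]
tcp_rot: [[0.988, -0.156, 0.002], [-0.156, -0.988, 0.0], [0.002, -0.001, -1.0]]
wrist_force: [0.7, 0.9, 0.4]
width: 1.003
t: 5.65
tcp_pos: [0.6169, 0.2256, 0.0056]
tcp_rot: [[0.988, -0.157, 0.001], [-0.157, -0.988, 0.0], [0.001, -0.0, -1.0]]
wrist_force: [0.3, -0.5, -0.1]
width: 1.0
[0.6169022  0.22564941 0.00556784] [ 0.34038493 -0.54334999 -0.13504498]
```

View pics/w5.png

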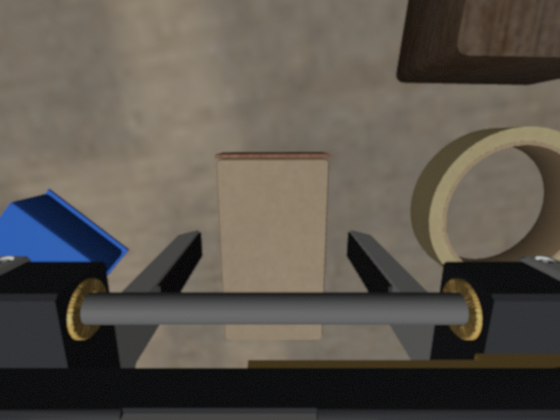

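The block sits centred between the fingers (cols 218–328, fingers at 200 and 348). Gripping now.

```bash
python3 -m handwheel '[[[0,0,0],0],[[0,0,0],0],[[0,0,0],0],[[0,0,0],0],[[0,0,0],0],[[0,0,0],0],[[0,0,0],0],[[0,0,0],0]]' 1 55 && python3 -m handwheel '[[[0,0,-0.02],0],[[0,0,-0.06],0],[[0,0,-0.11],0],[[0,0,-0.16],0],[[0,0,-0.21],0],[[0,0,-0.26],0],[[0,0,-0.28],0],[[0,0,-0.28],0]]'
python3 - <<'E'
from h import *
s=bot.state();print(s["tcp_pos"],s["wrist_force"],s["width"]*94);np.save("w6.npy",wT(s));cv2.imwrite("pics/w6.png",bot.camera("wrist")[:,:,::-1]);cv2.imwrite("pics/s6.png",bot.camera("scene")[:,:,::-1])
E
```

```text
t: 6.5
tcp_pos: [0.6166, 0.2256, 0.005]
tcp_rot: [[0.988, -0.156, 0.0], [-0.156, -0.988, 0.0], [0.0, -0.0, -1.0]]
wrist_force: [-0.1, 0.3, 0.8]
width: 0.655
t: 7.3
tcp_pos: [0.6172, 0.2257, 0.2884]
tcp_rot: [[0.988, -0.157, 0.005], [-0.157, -0.988, 0.002], [0.005, -0.002, -1.0]]
wrist_force: [-0.2, 0.4, -0.6]
width: 0.653
[0.61721255 0.22572701 0.28842556] [-0.2156456   0.40372983 -0.59730299] 61.34693864992118
```

View pics/w6.png

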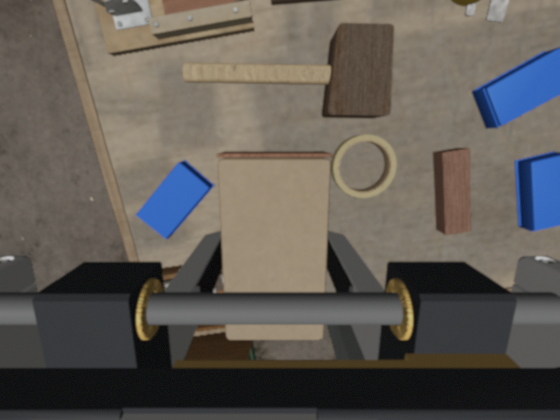

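View pics/s6.png

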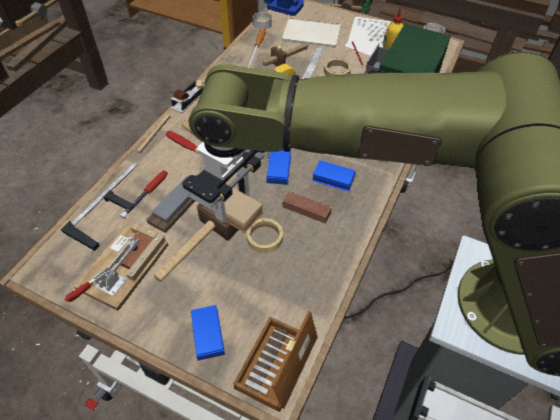

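Run:
```python
from h import *
c=bot.get_calibration("wrist");T=c["tool_from_camera"]
for u in((219,159),(329,159),(323,338),(226,338)):
    print(atz(c,u,-.0255,T).round(4))
s=bot.state();R=s["tcp_rot"];print(R.T@(np.array([.5316,-.361,.24])-s["tcp_pos"]),s["qpos"])
```

```text
[ 0.0558 -0.0287 -0.0255]
[ 0.0559  0.0283 -0.0255]
[-0.051   0.0296 -0.0255]
[-0.0511 -0.029  -0.0255]
[0.00822665 0.59244378 0.04387619] [2.94884960e-01 5.11964095e-01 1.04991685e+00 3.46697228e-06
 1.58134511e+00 2.02288954e+00]
```

```bash
python3 -m handwheel '[[[0.001,0.03,0],0],[[0.001,0.07,0],0],[[0.001,0.115,0],0],[[0.002,0.16,0],0],[[0.002,0.205,0],0],[[0.003,0.25,0],0],[[0.003,0.295,0],0],[[0.003,0.34,0],0]]' && python3 -m handwheel '[[[0,0.045,0],-0.05],[[0,0.09,0],-0.1],[[0.001,0.135,0],-0.15],[[0.002,0.18,0],-0.2],[[0.002,0.22,0],-0.25],[[0.0022,0.254,0],-0.288],[[0.0022,0.254,0],-0.288],[[0.0022,0.254,0],-0.288]]'
python3 - <<'E'
from h import *
s=bot.state();print(s["tcp_pos"],s["wrist_force"],s["width"]*94,np.degrees(np.arctan2(s["tcp_rot"][1,0],s["tcp_rot"][0,0])));R=s["tcp_rot"];print(R.T@(np.array([.5292,-.3613,.2])-s["tcp_pos"]))
np.save("w7.npy",wT(s));cv2.imwrite("pics/w7.png",bot.camera("wrist")[:,:,::-1])
E
```

```text
t: 8.2
tcp_pos: [0.5651, -0.1123, 0.2825]
tcp_rot: [[0.988, -0.157, -0.003], [-0.157, -0.988, 0.001], [-0.004, -0.0, -1.0]]
wrist_force: [1.4, -0.7, -1.9]
width: 0.657
t: 9.0
tcp_pos: [0.5282, -0.3621, 0.2825]
tcp_rot: [[0.992, 0.129, -0.003], [0.129, -0.992, 0.002], [-0.002, -0.003, -1.0]]
wrist_force: [-0.0, 0.4, -0.6]
width: 0.656
[ 0.52816132 -0.36206194  0.28248863] [-0.03506303  0.44404804 -0.59484484] 61.70950572838354 7.407331602566741
[ 0.00133054 -0.00040044  0.08248698]
```

View pics/w7.png

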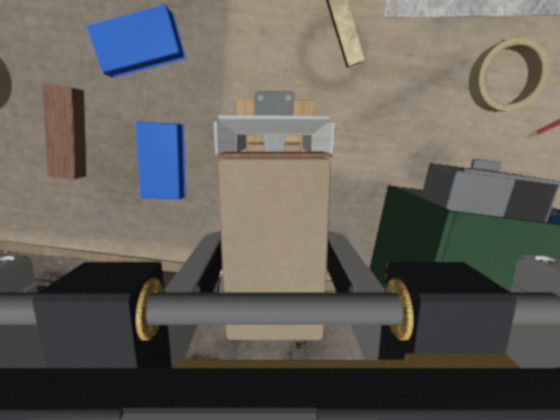

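```bash
python3 -m handwheel '[[[0.001,0,0.02],0],[[0.0013,-0.0004,0.05],0],[[0.0013,-0.0004,0.075],0],[[0.0013,-0.0004,0.095],0],[[0.0013,-0.0004,0.11],0],[[0.0013,-0.0004,0.12],0],[[0.0013,-0.0004,0.125],0],[[0.0013,-0.0004,0.125],0]]'
python3 - <<'E'
from h import *
s=bot.state();print(s["tcp_pos"],s["wrist_force"],s["ft_torque"],s["width"]*94)
cv2.imwrite("pics/w8.png",bot.camera("wrist")[:,:,::-1])
cv2.imwrite("pics/s8.png",bot.camera("scene")[:,:,::-1])
a=cv2.imread("pics/s8.png");crop(a,280,50,440,170,4,"pics/s8c.png")
E
```

```text
t: 9.85
tcp_pos: [0.53, -0.3612, 0.1598]
tcp_rot: [[0.991, 0.131, -0.0], [0.131, -0.991, 0.0], [-0.0, -0.0, -1.0]]
wrist_force: [-0.4, 0.4, -0.5]
width: 0.653
[ 0.53000472 -0.3611962   0.1598178 ] [-0.44751082  0.4178982  -0.49792365] [0.04568051 0.02471052 0.03523928] 61.42781068881237
```

View pics/w8.png

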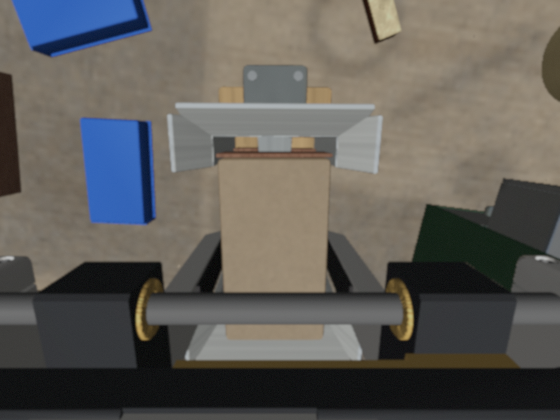

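View pics/s8c.png

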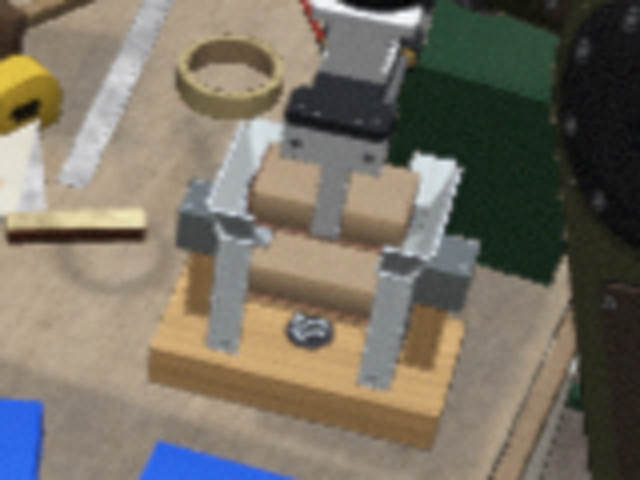

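```bash
python3 -m handwheel '[[[0,0,0.008],0],[[0,0,0.015],0],[[0,0,0.02],0],[[0,0,0.025],0],[[0,0,0.03],0],[[0,0,0.035],0]]' && python3 -m handwheel '[[[0,0,0.005],0],[[0,0,0.01],0],[[0,0,0.015],0],[[0,0,0.02],0],[[0,0,0.025],0],[[0,0,0.03],0],[[0,0,0.03],0]]'
python3 - <<'E'
from h import *
s=bot.state();print(s["tcp_pos"],s["wrist_force"],s["ft_torque"],s["width"]*94)
cv2.imwrite("pics/w9.png",bot.camera("wrist")[:,:,::-1])
cv2.imwrite("pics/s9.png",bot.camera("scene")[:,:,::-1])
a=cv2.imread("pics/s9.png");crop(a,280,50,440,170,4,"pics/s9c.png")
E
```

```text
t: 10.55
tcp_pos: [0.5302, -0.3617, 0.1254]
tcp_rot: [[0.991, 0.13, 0.001], [0.13, -0.991, -0.001], [0.001, 0.001, -1.0]]
wrist_force: [0.6, -0.2, 6.0]
width: 0.656
t: 11.25
tcp_pos: [0.5303, -0.3617, 0.0952]
tcp_rot: [[0.991, 0.13, 0.001], [0.13, -0.991, -0.001], [0.001, 0.001, -1.0]]
wrist_force: [0.2, -0.6, 7.5]
width: 0.656
[ 0.53027754 -0.36170007  0.09517427] [ 0.17804216 -0.59707146  7.49696375] [0.16967484 0.18928982 0.01642009] 61.69087817588954
```

View pics/w9.png

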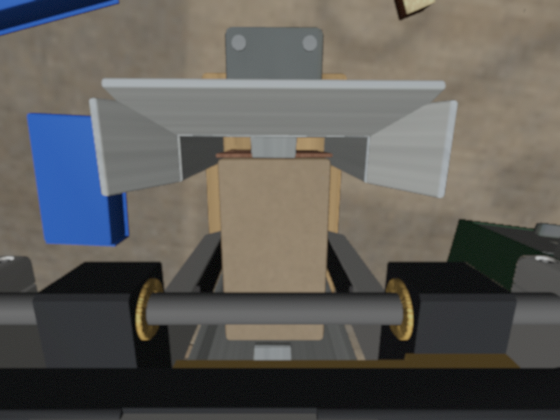

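View pics/s9c.png

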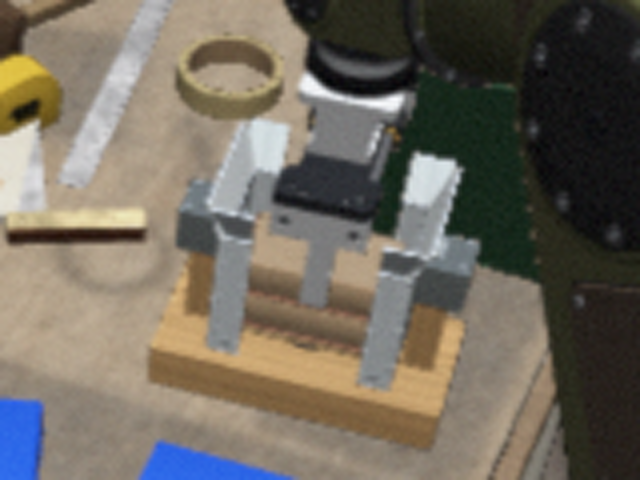

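```bash
python3 -m handwheel '[[[0,0,0.003],0],[[0,0,0.005],0],[[0,0,0.007],0],[[0,0,0.007],0],[[0,0,0.007],0]]'
python3 - <<'E'
from h import *
s=bot.state();print(s["tcp_pos"],s["wrist_force"],s["ft_torque"],s["width"]*94)
cv2.imwrite("pics/w10.png",bot.camera("wrist")[:,:,::-1])
E
```

```text
t: 11.85
tcp_pos: [0.5303, -0.3617, 0.0888]
tcp_rot: [[0.991, 0.13, 0.001], [0.13, -0.991, -0.001], [0.001, 0.001, -1.0]]
wrist_force: [-2.2, -0.7, 8.8]
width: 0.654
[ 0.53028926 -0.3616931   0.08877094] [-2.18485271 -0.70945869  8.78003594] [ 0.30909985  0.26760591 -0.03042769] 61.48755554591145
```

View pics/w10.png

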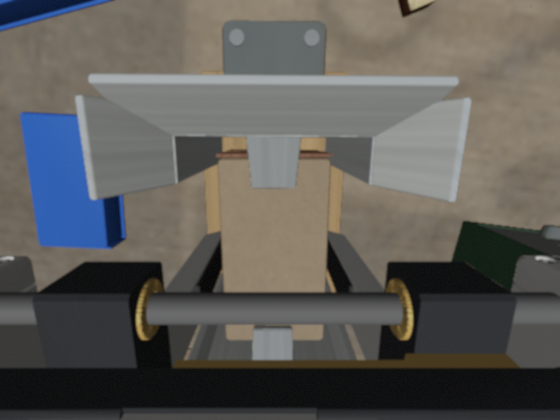

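Run:
```python
from h import *
s=bot.state();T=wT(s);c=bot.get_calibration("wrist");a=np.radians(7.5);d=np.array([np.cos(a),np.sin(a),0]);o=np.array([.5316,-.361,0])
for y in(.04,-.04,-.05,-.055):
  for z in(.12,.125,.13): print(y,z,proj(c,o+d*y+[0,0,z],T).round(1))
im=cv2.imread("pics/w10.png");crop(im,180,290,370,375,4,"pics/w10c.png")
```

```text
0.04 0.12 [273.5 188.5]
0.04 0.125 [273.5 190.2]
0.04 0.13 [273.5 192. ]
-0.04 0.12 [273.4 325.9]
-0.04 0.125 [273.4 331.5]
-0.04 0.13 [273.4 337.5]
-0.05 0.12 [273.4 341. ]
-0.05 0.125 [273.4 346.9]
-0.05 0.13 [273.4 353.3]
-0.055 0.12 [273.4 348.3]
-0.055 0.125 [273.4 354.5]
-0.055 0.13 [273.4 361. ]
```

View pics/w10c.png

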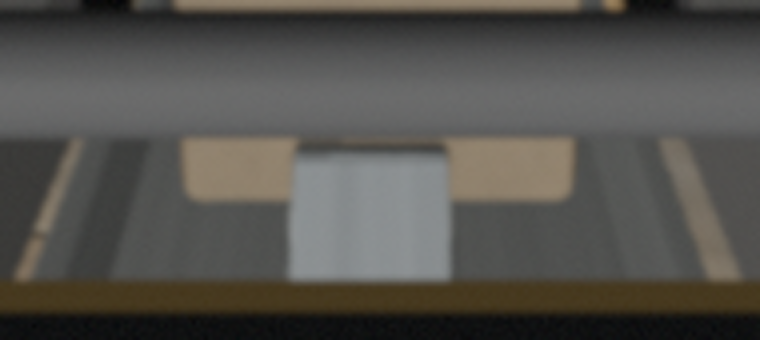

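Both catches are out over the block's ends. The far tip is at row 187 (predicted 188) and the near tip at row 326 (predicted 326). Letting go now.

```bash
python3 -m handwheel '[[[0,0,0],0],[[0,0,0],0],[[0,0,0],0],[[0,0,0],0],[[0,0,0],0],[[0,0,0],0],[[0,0,0],0],[[0,0,0],0]]' -1
python3 - <<'E'
from h import *
s=bot.state();print(s["tcp_pos"],s["wrist_force"],s["width"]*94)
cv2.imwrite("pics/w11.png",bot.camera("wrist")[:,:,::-1])
E
```

```text
t: 12.7
tcp_pos: [0.5299, -0.3614, 0.0879]
tcp_rot: [[0.991, 0.13, -0.0], [0.13, -0.991, 0.0], [-0.0, -0.0, -1.0]]
wrist_force: [0.7, 0.3, 0.1]
width: 1.0
[ 0.52989966 -0.36142264  0.08792526] [0.66606416 0.25612792 0.08609221] 93.99788548887273
```

View pics/w11.png

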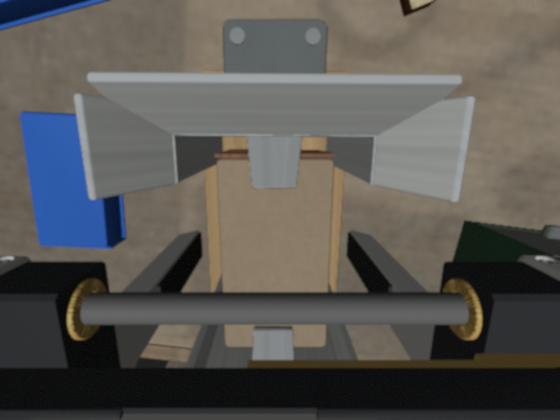

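Both catches hold the block after release. Retreating straight up.

```bash
python3 -m handwheel '[[[0,0,-0.02],0],[[0,0,-0.05],0],[[0,0,-0.1],0],[[0,0,-0.15],0],[[0,0,-0.2],0],[[0,0,-0.25],0],[[-0.03,0,-0.29],0],[[-0.06,0,-0.31],0]]' && python3 -m handwheel '[[[-0.04,0,0],0],[[-0.04,0,0],0],[[-0.04,0,0],0],[[-0.04,0,0],0],[[-0.04,0,0],0]]'
python3 - <<'E'
from h import *
s=bot.state();print(s["tcp_pos"],s["wrist_force"],s["width"]*94);np.save("w12.npy",wT(s))
cv2.imwrite("pics/w12.png",bot.camera("wrist")[:,:,::-1])
cv2.imwrite("pics/s12.png",bot.camera("scene")[:,:,::-1])
a=cv2.imread("pics/s12.png");b=cv2.imread("pics/w12.png")
cv2.imwrite("pics/c12.png",np.hstack([cv2.resize(a[60:165,300:405],(400,400),interpolation=2),cv2.resize(b[10:210,170:370],(400,400),interpolation=2)]))
E
```

```text
t: 13.55
tcp_pos: [0.4701, -0.3691, 0.4015]
tcp_rot: [[0.991, 0.131, 0.003], [0.131, -0.991, -0.003], [0.003, 0.003, -1.0]]
wrist_force: [0.1, -1.2, -0.1]
width: 0.999
t: 14.05
tcp_pos: [0.4316, -0.3742, 0.3973]
tcp_rot: [[0.991, 0.131, -0.001], [0.131, -0.991, 0.001], [-0.001, -0.001, -1.0]]
wrist_force: [0.5, 0.1, 0.7]
width: 1.0
[ 0.43158727 -0.374237    0.39733864] [0.53027033 0.08969975 0.72423145] 94.01449410399623
```

View pics/c12.png

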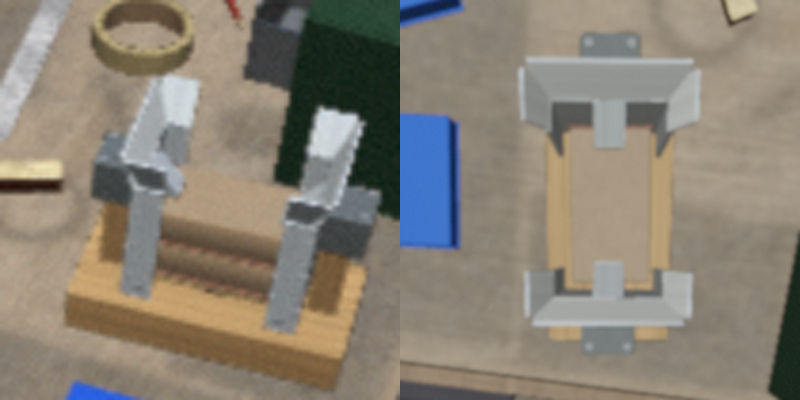

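Run:
```python
from h import *
T=np.load("w12.npy");c=bot.get_calibration("wrist")
q=np.array([atz(c,(170+x/2,10+y/2),.119,T) for x,y in((167,128),(252,127),(250,285),(170,285))]);d=q[0]+q[1]-q[2]-q[3]
print(q.mean(0),np.degrees(np.arctan2(d[1],d[0])),np.linalg.norm(d)/2,np.linalg.norm(q[0]-q[1]))
print(bot.close_job())
```

```text
[ 0.53013141 -0.36177464  0.119     ] 7.867981188572609 0.11213423391621542 0.061480858126361206
the job is handed in; nothing more can be done
None
```

The tan cork block is in the dispenser on top of the first block, held down level by both catches, and the job is handed in. It took about 14 s of the 45 s.

I gripped the block at 55 N, lowered it between the guides and pressed it straight down. Peak wrist force in the readings was about 9 N. Both catches snapped out over its ends before I let go, and I then withdrew the arm.

**Last checks, all passing:**
- **Catches:** both still reach over the block after release and after the arm withdrew. Their tips were within 1–2 pixels of where they should be.
- **Centring:** the block is about 1.7 mm off the dispenser's axis, and its lengthwise direction agrees within about 0.4°.
- **Level:** it looks level in the scene camera, with the loaded block directly beneath it.
- **Robot:** clear of everything, with wrist force at its no-load level.

**Not measured directly:** the platform depth and the block's final height. I inferred them from the block being seated under both catches. Two of the height measurements were rough. Single corners of the spare block read 15–36 mm against the stated 31. The loaded block's top averaged 113 mm against 120.

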